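# Demould a cured mortar disc on the ejector post

### The job

Free the mortar disc that is stuck in its mould: fit the filled mould over the upright ejector post and gently press it down until it sits fully home, so that the post pokes the disc up through the hole in the mould's floor. Then lift the disc out and lay it gently, flat, in the middle of the balance pan. Leave the mould sitting on the ejector, do not force anything, and leave the other things where they are.

Things in the scene. Friction and masses are not known exactly. Their poses are not given: they have to be found in the camera images.
- mould_center (a point): Centre of the filled mould, a loose aluminium block 56 x 56 mm, 36 mm high, 0.25 kg. The point lies half-way up (18 mm above its underside) on its upright axis; x and y are square to its side faces. A round recess 38 mm wide and 24 mm deep in its top is filled flush by the mortar disc.
- mould_hole (a point): Middle of the lower mouth, in the mould's underside, of the access hole: 15 mm in diameter, going up through the recess's 12 mm thick floor to the disc. Three spring detents near the recess floor grip the disc: pushing it up takes about 6 to 14 N; once 11 to 13 mm up it is past them and loose.
- disc_center (a point): Centre of the grey mortar disc, 36 mm in diameter, 24 mm thick, 55 g; z is its axis. It starts in the mould's recess with its top flush with the mould's top, its centre 24 mm above the mould's underside.
- ejector: Ejector stand fixed to the bench; origin on the bench under the centre of its base plate (150 mm along its x, 90 mm along y, 14 mm high). A steel post stands upright on it, clamped in a slot along the stand's x, anywhere up to 14 mm either side of the centre (none along y). Where is not measured: it must be seen or felt. More than 25 N on the post is forcing it.
- ejector_nominal (a point): Point 60 mm above the bench over the centre of the stand: nominal height of the post's round shoulder (42 mm wide). A 12 mm pin, its tip tapered to 10 mm, stands 27 mm above the shoulder. The post is set up to 4 mm higher or lower, not measured. Shoulder and pin are sprung down, 8 N per mm. With the mould fully home its underside is on the shoulder and the disc 15 mm up.
- pan_top (a point): Centre of the upper face of the balance's round flat steel pan, 120 mm in diameter, about 60 mm above the bench. The pan gives slightly, about 3 N per mm; more than 25 N on it is too hard. Its balance is a white box 200 x 160 mm, 48 mm high, fixed to the bench.
- spare_center (a point): Centre (half-way up) of the spare mould, the same block but with an empty recess. Leave it alone.
- beaker: Steel beaker, 72 mm in diameter, 85 mm high, origin at the centre of its underside. Leave it alone.
- jar: Closed amber jar, 60 mm in diameter, 90 mm high, origin at the centre of its underside. Leave it alone.

How it is judged:
By the outcome, as a careful person would: the job done as asked, in the order asked, and still so for the second after the job is handed in, with the robot touching nothing.
It also fails if it takes over 72 s, if anything falls off the work surface, if the arm or the gripper's body presses on something with over 40 N, if the wrist force passes 120 N, or if a joint passes its speed limit or range.

### The arm

A 6-joint arm with a two-finger parallel gripper is mounted at the origin on the work surface. World frame = base frame: x ahead of the robot, y to its left, z up, the work surface at z = 0. Lengths are in m, angles in rad, forces in N, time in s.
With the tool pointing down it reaches from about 0.3 to 0.85 m from the base axis. Payload 4.2 kg.
Tool frame: the origin (TCP) lies on the centre line of the jaws, within the pads' length; the fingertips stand 22 mm ahead of it and the grasp point (between the pads) lies 3 mm ahead of it (manip.tips_ahead is the distance from the TCP to the fingertips, in m); z points along the fingers, x is the direction in which the jaws open and shut, and the axes are right-handed (so a half turn about z gives the same grasp; the last joint's range is limited). The gripper opens to 91 mm and grips with 3 to 60 N. Pads are 32 mm wide; open, the fingers measure 118 mm over their backs; the gripper's body (76 mm by 178 mm) begins 60 mm behind the grasp point.
Start: joints at [1.317, 0.32, 1.565, -0, 1.257, -0.02], TCP at [0.133, 0.559, 0.236] pointing down, gripper open.
Joint ranges: [-3.11, 3.11], [-0.84, 2.01], [0.21, 2.61], [-1.34, 4.49], [0.05, 2.63], [-2.56, 2.56]. Speed limits (rad/s): [2.57, 2.57, 3.14, 3.14, 3.14, 3.14].

### API

Orientations are given as a 3x3 rotation matrix whose columns are the frame's x, y, z axes.
In Python, from plant import manip gives the robot as it stands.
- The arm moves only by the shell command python3 -m inch 'ROWS' [FORCE]. ROWS is JSON, a list of rows, each an object of numbers: "rx", "ry", "rz": the turn, a rotation vector about the tool's x, y, z in degrees; "tx", "ty", "tz": the shift along the tool's x, y, z in m; "gripper": the opening, from 0 (shut) to 1 (fully open). In form: [{"rx": .., "ry": .., "rz": .., "tx": .., "ty": .., "tz": .., "gripper": ..}, ...]. A call has exactly 10 rows; each row shifts and turns the commanded pose from where the row before left it, along the tool's axes as they then stand; what a row does not reach is not made up. A row lasts 1/10 s, in which the tool goes at most 50 mm and 8.59 degrees, less where a joint would pass 70% of its speed; a pose out of reach is approached as far as the arm can. A call with a gripper value outside its range is refused whole. The fingers move at their own pace and stop on an object; FORCE is the grip in N (left out, the last holds). Time passes only in rows, so rows that do not move let the fingers close, or fill a call up. It gives the time, the measured TCP pose, the force and the opening at its end, in the units of the state.
- manip.read_state(): the state, without advancing time (a new reading comes with each control period).
- manip.camera(name): name is "scene" or "top"; returns a dict with "color" (384x512x3 uint8, red, green, blue), "depth" (384x512 float32, m along the optical axis (not along the pixel's ray), 0 where there is no reading), "camera_matrix" (3x3 intrinsics, pixels), "view" (4x4, takes a point from world to camera coordinates). Camera axes: x right, y up, looking along -z (the intrinsics and any distortion apply to the point x, -y, -z); pixel columns grow to the right and rows downward; lengths in m; the calibration is good to about 2 mm. A picture is of the moment at which its call begins.
- manip.sign_off(): hands the job in, once; it reports no verdict.
Trained networks look in the newest picture that a camera, given by its name, has taken for a name from the list of things; names that differ only in an ending like _2 or _b are one class to them, and where a whole thing is asked for, a point or a joint stands for the part that bears it (a point fixed in the world has none). Each returns a list of dicts, best first, with "confidence" (0 to 1); they miss things now and then, are a little off and sometimes report something else, mostly with a low value. They report only what shows in the picture. A call takes as long as a camera call.
- manip.masks_of(name, camera): "mask" (384x512 bool, what is visible of it) and "extent" ([centre column, centre row, width, height] in pixels, round what is visible of it).
The state is a dict: "time": time; "qpos": joint angles; "qvel": joint speeds; "tau": joint torques, N m; "tcp_pos": TCP position; "orientation": TCP orientation; "ft_force": force on the tool from outside, world axes, zero at the start; "torque": the same for the moment, N m; "grip_width": finger opening in m.
Only numpy, scipy, OpenCV 4.12 (cv2) and the standard library are available. Lean on these libraries where they do the work, as an engineer would, in place of code of your own. Each camera call takes 0.05 s, during which the arm holds its last target.

## Working session

There is one attempt and no reset: what is moved stays moved. The work goes in short steps, Python scripts to look and compute and a shell command to move; the robot and the scene stay as the last step left them, time stands still between calls to the robot, and variables do not carry over. Pictures are saved under pics/ and viewed, and the job is handed in when it is done.

```bash
ls; mkdir -p pics; cat > h.py <<'E'
import numpy as np, cv2
from plant import manip
def cam(n,save=None):
    c=manip.camera(n)
    if save: cv2.imwrite('pics/'+save+'.png',c['color'][:,:,::-1])
    return c
def world(c,u,v,d=None):
    K=c['camera_matrix'];u=np.asarray(u,float);v=np.asarray(v,float)
    if d is None: d=c['depth'][v.astype(int),u.astype(int)]
    p=np.stack([(u-K[0,2])/K[0,0]*d,-(v-K[1,2])/K[1,1]*d,-d+0*u,np.ones_like(u)])
    return (np.linalg.inv(c['view'])@p)[:3].T
E
python3 - <<'E'
from h import *
for n in('scene','top'):
    c=cam(n,n+'0')
    print(n,c['camera_matrix'].round(1).tolist(),np.linalg.inv(c['view']).round(3).tolist())
    for t in ['mould_center','disc_center','ejector','pan_top','spare_center','beaker','jar']:
        for r in manip.masks_of(t,n)[:3]:
            m=r['mask'];v,u=np.nonzero(m&(c['depth']>0))
            if len(u)==0: continue
            w=world(c,u,v)
            print(t,round(r['confidence'],2),np.round(r['extent'],0),len(u),'med',np.median(w,0).round(3),'ztop',np.percentile(w[:,2],97).round(3))
print(manip.read_state())
E
```

```text
pics
scene [[369.5, 0.0, 256.5], [0.0, 369.5, 194.7], [0.0, 0.0, 1.0]] [[-0.29, -0.741, 0.606, 1.219], [0.957, -0.233, 0.173, 0.245], [0.013, 0.63, 0.776, 0.861], [0.0, 0.0, 0.0, 1.0]]
mould_center 0.61 [310. 179.  24.  26.] 364 med [0.466 0.196 0.034] ztop 0.04
disc_center 0.53 [312. 175.  10.   9.] 66 med [0.453 0.197 0.037] ztop 0.04
ejector 0.83 [231. 190.  32.  41.] 1136 med [ 0.565 -0.021  0.016] ztop 0.064
pan_top 0.84 [164. 146.  40.  28.] 811 med [ 0.489 -0.266  0.061] ztop 0.064
pan_top 0.46 [373. 217.  32.  34.] 721 med [0.567 0.386 0.066] ztop 0.093
spare_center 0.93 [322. 220.  24.  26.] 484 med [0.602 0.248 0.031] ztop 0.04
beaker 0.92 [236. 227.  26.  43.] 805 med [0.702 0.037 0.057] ztop 0.087
beaker 0.67 [310. 180.  28.  23.] 346 med [0.466 0.196 0.034] ztop 0.04
beaker 0.28 [320. 222.  28.  24.] 555 med [0.602 0.248 0.029] ztop 0.04
jar 0.77 [373. 218.  30.  36.] 673 med [0.568 0.386 0.068] ztop 0.093
top [[495.8, 0.0, 262.6], [0.0, 495.8, 193.1], [0.0, 0.0, 1.0]] [[0.027, 0.989, -0.144, 0.423], [-0.999, 0.023, -0.025, 0.039], [-0.021, 0.144, 0.989, 1.116], [0.0, 0.
[... 642 characters left out ...]

        1.25742252e+00, -2.00136090e-02]), 'qvel': array([ 1.62055137e-03,  1.58582719e-05,  7.10500758e-04, -2.61246478e-04,
       -3.21584011e-05,  5.17601432e-04]), 'tau': array([ 1.12999383e-03, -4.12303805e+01, -2.32222027e+01,  7.27559114e-02,
        3.73893615e-02, -2.76416031e-06]), 'tcp_pos': array([0.13322698, 0.55936475, 0.23600384]), 'orientation': array([[ 2.31698323e-01,  9.72787689e-01,  1.26497839e-05],
       [ 9.72787681e-01, -2.31698323e-01,  1.25227644e-04],
       [ 1.24750844e-04, -1.67094813e-05, -9.99999992e-01]]), 'ft_force': array([-0.49281331, -0.42733653,  0.59938089]), 'torque': array([-0.02352049,  0.01246627, -0.06425182]), 'grip_width': 0.09148098723490243}
```

View images.

```bash
python3 - <<'E'
import cv2
a=cv2.imread('pics/top0.png'); cv2.imwrite('pics/top0c.png',cv2.resize(a[140:300,80:480],(800,320),interpolation=cv2.INTER_CUBIC))
a=cv2.imread('pics/scene0.png'); cv2.imwrite('pics/scene0c.png',cv2.resize(a[110:290,130:410],(800,514),interpolation=cv2.INTER_CUBIC))
a=cv2.imread('pics/top0.png'); cv2.imwrite('pics/top0d.png',cv2.resize(a[165:285,160:360],(800,480),interpolation=cv2.INTER_CUBIC))
E
```

```text
(no output)
```

View pics/top0c.png

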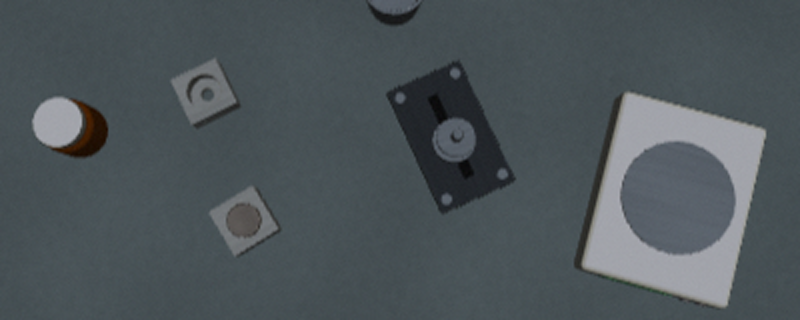

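View pics/scene0c.png

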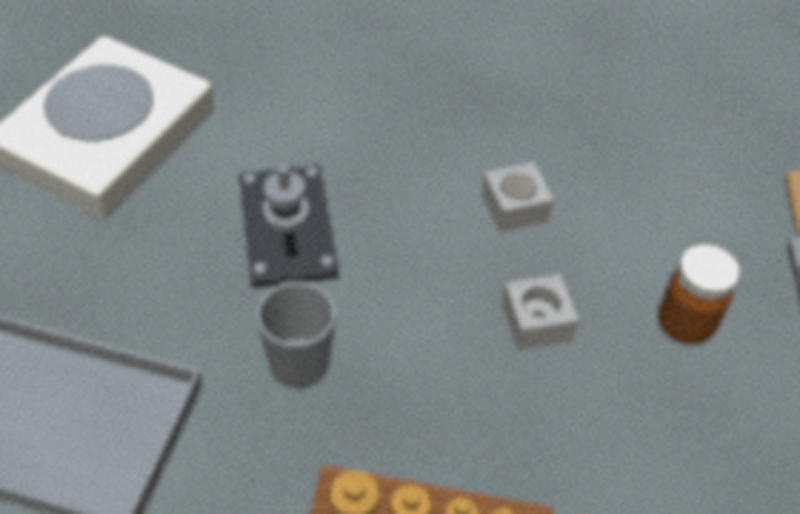

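View pics/top0d.png

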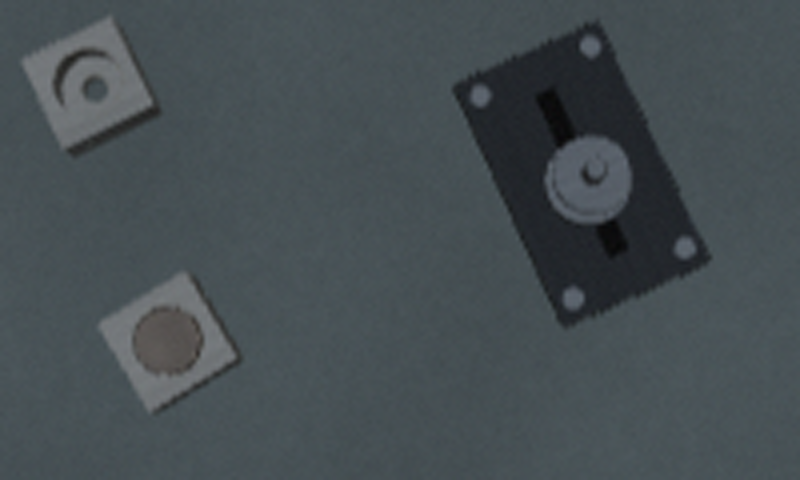

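```bash
cat > m.py <<'E'
from h import *
def circ(P,it=300):
    best=None;rng=np.random.default_rng(0)
    A=np.c_[2*P,np.ones(len(P))];b=(P**2).sum(1)
    s=np.linalg.lstsq(A,b,rcond=None)[0];return s[:2],np.sqrt(s[2]+s[0]**2+s[1]**2)
def proj(c,u,v,z):
    # intersect rays with plane z
    T=np.linalg.inv(c['view']);o=T[:3,3];p=world(c,np.asarray(u),np.asarray(v),np.ones(len(u)))
    d=p-o;t=(z-o[2])/d[:,2];return o+d*t[:,None]
E
python3 - <<'E'
from m import *
D=[];
for i in range(3):
    c=cam('top');D.append(c)
col=np.mean([d['color'] for d in D],0); dep=np.median([d['depth'] for d in D],0)
c=D[0]
vv,uu=np.mgrid[0:384,0:512]
W=world(c,uu.ravel(),vv.ravel(),dep.ravel()).reshape(384,512,3)
def near(x,y,r): return np.hypot(W[...,0]-x,W[...,1]-y)<r
bench=near(0.45,0.10,.03); print('bench z',np.median(W[bench][:,2]))
for nm,(x,y) in dict(mould=(.451,.196),spare=(.594,.247)).items():
    m=near(x,y,.05)&(W[...,2]>.022)
    P=W[m]; z=np.median(P[:,2]);v,u=np.nonzero(m)
    q=proj(c,u,v,0.036)[:,:2]
    r=cv2.minAreaRect((q*1000).astype(np.float32));print(nm,'z',z,r,q.mean(0))
m=near(.546,-.026,.05)
for lo,hi in((.04,.075),(.075,.1)):
    k=m&(W[...,2]>lo)&(W[...,2]<hi);P=W[k]
    print('post',lo,k.sum(),np.median(P[:,2]),P.mean(0),P.min(0),P.max(0),np.percentile(P[:,2],[10,90]))
k=m&(W[...,2]>.052)&(W[...,2]<.07)
v,u=np.nonzero(k);z=np.median(W[k][:,2]);q=(proj(c,u,v,z)[:,:2]*1000).astype(np.float32);print('shoulder',z,cv2.minEnclosingCircle(q))
p=near(.547,-.027,.1)&(W[...,2]>.008)&(W[...,2]<.022)
p=manip.masks_of('ejector','top')[0]['mask']|p
v,u=np.nonzero(p&(W[...,2]<.03));q=(proj(c,u,v,.014)[:,:2]*1000).astype(np.float32);print('base',cv2.minAreaRect(q))
k=near(.486,-.266,.1)&(W[...,2]>.053)
v,u=np.nonzero(k);z=np.median(W[k][:,2]);q=(proj(c,u,v,.06)[:,:2]*1000).astype(np.float32);print('pan',z,cv2.minEnclosingCircle(q),q.mean(0))
E
```

```text
bench z -0.0006728119303573976
mould z 0.03513148999110394 ((451.1479187011719, 195.582275390625), (56.89817810058594, 56.80724334716797), 33.06999969482422) [0.45098454 0.19564989]
spare z 0.03487469661508724 ((591.01171875, 246.05905151367188), (58.76034164428711, 56.95304489135742), 28.488922119140625) [0.59174216 0.24637904]
post 0.04 271 0.05885454965866699 [ 0.544466   -0.03075519  0.05876147] [ 0.5248723  -0.05160987  0.04976865] [ 0.56591157 -0.01076102  0.06787275] [0.0568828  0.06069793]
post 0.075 30 0.08461052369138955 [ 0.54467773 -0.03114723  0.08475575] [ 0.53927138 -0.03675544  0.07629976] [ 0.54979981 -0.02618241  0.08832824] [0.08311712 0.08767324]
shoulder 0.0588643108200011 ((544.9800415039062, -31.06236457824707), 20.872953414916992)
base ((550.5615844726562, -27.850738525390625), (150.67483520507812, 90.5503921508789), 25.774229049682617)
pan 0.058667587122202436 ((486.7818603515625, -265.7252502441406), 59.87412643432617) [ 486.27353 -265.8318 ]
```

```bash
cat > d.py <<'E'
import sys
from h import *
def rel(x,y,z=None,yaw=None):
    s=manip.read_state();R=s['orientation'];p=s['tcp_pos']
    ya=np.degrees(np.arctan2(R[1,0],R[0,0]))
    d=np.array([x,y,p[2] if z is None else z])-p
    t=R.T@d
    print('t %.2f'%s['time'],'tcp',p.round(4),'yaw %.2f'%ya,'tilt',R[:2,2].round(4),'F',s['ft_force'].round(2),'M',s['torque'].round(3),'w %.4f'%s['grip_width'],'j6 %.2f'%s['qpos'][5])
    if yaw is not None:
        print('rz',round(-(yaw-ya),2))
        a=np.radians(yaw);R2=np.array([[np.cos(a),np.sin(a),0],[np.sin(a),-np.cos(a),0],[0,0,-1]])
        print('after-turn t',(R2.T@d).round(4))
    else: print('t',t.round(4))
if __name__=='__main__': rel(*[None if a=='-' else float(a) for a in sys.argv[1:]])
E
python3 d.py .451 .1956 .06 123
python3 -m inch '[{"rz":-7.75},{"rz":-7.75},{"rz":-7.75},{"rz":-7.75},{"rz":-7.75},{"rz":-7.75},{"tx":-0.045,"ty":0.006},{"tx":-0.045,"ty":0.006},{"tx":-0.045,"ty":0.006},{"tx":-0.045,"ty":0.006}]' 40; python3 d.py .451 .1956 .06 123
```

```text
t 1.00 tcp [0.1332 0.5594 0.236 ] yaw 76.60 tilt [0.     0.0001] F [-0.34 -0.54 -0.58] M [-0.038  0.009  0.058] w 0.0908 j6 -0.02
rz -46.4
after-turn t [-0.4782  0.0684  0.176 ]
t 1.00 tcp [0.1332 0.5594 0.236 ] yaw 76.60 tilt [0.     0.0001] F [-0.34 -0.54 -0.58] M [-0.038  0.009  0.058] w 0.0908 j6 -0.02
rz -46.4
after-turn t [-0.4782  0.0684  0.176 ]validation failed for argument at $[0]...
```

```bash

python3 -m inch '[{"rx":0,"ry":0,"rz":-7.75,"tx":0,"ty":0,"tz":0,"gripper":1},{"rx":0,"ry":0,"rz":-7.75,"tx":0,"ty":0,"tz":0,"gripper":1},{"rx":0,"ry":0,"rz":-7.75,"tx":0,"ty":0,"tz":0,"gripper":1},{"rx":0,"ry":0,"rz":-7.75,"tx":0,"ty":0,"tz":0,"gripper":1},{"rx":0,"ry":0,"rz":-7.75,"tx":0,"ty":0,"tz":0,"gripper":1},{"rx":0,"ry":0,"rz":-7.75,"tx":0,"ty":0,"tz":0,"gripper":1},{"rx":0,"ry":0,"rz":0,"tx":-0.045,"ty":0.006,"tz":0,"gripper":1},{"rx":0,"ry":0,"rz":0,"tx":-0.045,"ty":0.006,"tz":0,"gripper":1},{"rx":0,"ry":0,"rz":0,"tx":-0.045,"ty":0.006,"tz":0,"gripper":1},{"rx":0,"ry":0,"rz":0,"tx":-0.045,"ty":0.006,"tz":0,"gripper":1}]' 40; python3 d.py .451 .1956 .06 123
```

```text
time: 2.0
tcp_pos: [0.2524, 0.4204, 0.236]
orientation: [[-0.547, 0.837, 0.0], [0.837, 0.547, 0.0], [0.0, 0.0, -1.0]]
ft_force: [-0.1, 0.2, 0.6]
grip_width: 0.091
t 2.00 tcp [0.2524 0.4204 0.236 ] yaw 123.15 tilt [0.0004 0.0003] F [-0.11  0.19  0.63] M [0.066 0.018 0.024] w 0.0910 j6 -1.14
rz 0.15
after-turn t [-0.2967  0.0441  0.176 ]
```

```bash

python3 -m inch '[{"rx":0,"ry":0,"rz":0,"tx":-0.042,"ty":0.006,"tz":0.01,"gripper":1},{"rx":0,"ry":0,"rz":0.15,"tx":-0.042,"ty":0.006,"tz":0.01,"gripper":1},{"rx":0,"ry":0,"rz":0,"tx":-0.042,"ty":0.006,"tz":0.015,"gripper":1},{"rx":0,"ry":0,"rz":0,"tx":-0.042,"ty":0.006,"tz":0.015,"gripper":1},{"rx":0,"ry":0,"rz":0,"tx":-0.042,"ty":0.006,"tz":0.015,"gripper":1},{"rx":0,"ry":0,"rz":0,"tx":-0.042,"ty":0.006,"tz":0.015,"gripper":1},{"rx":0,"ry":0,"rz":0,"tx":-0.032,"ty":0.006,"tz":0.015,"gripper":1},{"rx":0,"ry":0,"rz":0,"tx":0,"ty":0,"tz":0.02,"gripper":1},{"rx":0,"ry":0,"rz":0,"tx":0,"ty":0,"tz":0.02,"gripper":1},{"rx":0,"ry":0,"rz":0,"tx":0,"ty":0,"tz":0,"gripper":1}]' 40; python3 d.py .451 .1956 .026 123
```

```text
time: 3.0
tcp_pos: [0.4401, 0.2053, 0.0989]
orientation: [[-0.543, 0.84, -0.005], [0.84, 0.543, -0.002], [0.001, -0.005, -1.0]]
ft_force: [-0.9, -0.6, 0.4]
grip_width: 0.0912
t 3.00 tcp [0.4401 0.2053 0.0989] yaw 122.90 tilt [-0.0051 -0.0021] F [-0.89 -0.62  0.4 ] M [0.044 0.055 0.017] w 0.0912 j6 -1.73
rz -0.1
after-turn t [-0.0141  0.0039  0.0729]
```

```bash

python3 -m inch '[{"rx":0,"ry":0,"rz":0,"tx":-0.01,"ty":0.003,"tz":0,"gripper":1},{"rx":0,"ry":0,"rz":0,"tx":0,"ty":0,"tz":0.015,"gripper":1},{"rx":0,"ry":0,"rz":0,"tx":0,"ty":0,"tz":0.02,"gripper":1},{"rx":0,"ry":0,"rz":0,"tx":0,"ty":0,"tz":0.02,"gripper":1},{"rx":0,"ry":0,"rz":0,"tx":0,"ty":0,"tz":0.01,"gripper":1},{"rx":0,"ry":0,"rz":0,"tx":0,"ty":0,"tz":0.005,"gripper":1},{"rx":0,"ry":0,"rz":0,"tx":0,"ty":0,"tz":0,"gripper":1},{"rx":0,"ry":0,"rz":0,"tx":0,"ty":0,"tz":0,"gripper":1},{"rx":0,"ry":0,"rz":0,"tx":0,"ty":0,"tz":0,"gripper":1},{"rx":0,"ry":0,"rz":0,"tx":0,"ty":0,"tz":0,"gripper":1}]' 10; python3 d.py .451 .1956 .026 123
```

```text
time: 4.0
tcp_pos: [0.4499, 0.1998, 0.0316]
orientation: [[-0.544, 0.839, 0.001], [0.839, 0.544, 0.001], [-0.0, 0.001, -1.0]]
ft_force: [0.1, -0.6, 0.6]
grip_width: 0.0915
t 4.00 tcp [0.4499 0.1998 0.0316] yaw 122.96 tilt [0.0013 0.0006] F [ 0.15 -0.65  0.57] M [0.048 0.037 0.063] w 0.0915 j6 -1.75
rz -0.04
after-turn t [-0.0041 -0.0014  0.0056]
```

```bash

python3 -m inch '[{"rx":0,"ry":0,"rz":0,"tx":-0.004,"ty":-0.0014,"tz":0.004,"gripper":1},{"rx":0,"ry":0,"rz":0,"tx":0,"ty":0,"tz":0,"gripper":0.7},{"rx":0,"ry":0,"rz":0,"tx":0,"ty":0,"tz":0,"gripper":0.6},{"rx":0,"ry":0,"rz":0,"tx":0,"ty":0,"tz":0,"gripper":0.5},{"rx":0,"ry":0,"rz":0,"tx":0,"ty":0,"tz":0,"gripper":0.5},{"rx":0,"ry":0,"rz":0,"tx":0,"ty":0,"tz":0,"gripper":0.5},{"rx":0,"ry":0,"rz":0,"tx":0,"ty":0,"tz":0,"gripper":0.5},{"rx":0,"ry":0,"rz":0,"tx":0,"ty":0,"tz":0,"gripper":0.5},{"rx":0,"ry":0,"rz":0,"tx":0,"ty":0,"tz":0,"gripper":0.5},{"rx":0,"ry":0,"rz":0,"tx":0,"ty":0,"tz":0,"gripper":0.5}]' 10; python3 d.py .451 .1956 .026 123
```

```text
time: 5.0
tcp_pos: [0.4506, 0.1955, 0.027]
orientation: [[-0.544, 0.839, 0.0], [0.839, 0.544, 0.0], [-0.0, 0.0, -1.0]]
ft_force: [-0.0, -0.3, -0.4]
grip_width: 0.0558
t 5.00 tcp [0.4506 0.1955 0.027 ] yaw 122.96 tilt [0.0003 0.    ] F [-0.04 -0.27 -0.4 ] M [-0.161 -0.125 -0.021] w 0.0558 j6 -1.76
rz -0.04
after-turn t [-0.0001  0.0004  0.001 ]
```

```bash

python3 -m inch '[{"rx":0,"ry":0,"rz":0,"tx":0,"ty":0,"tz":0,"gripper":1},{"rx":0,"ry":0,"rz":0,"tx":0,"ty":0,"tz":0,"gripper":1},{"rx":0,"ry":0,"rz":0,"tx":0,"ty":0,"tz":0,"gripper":1},{"rx":0,"ry":0,"rz":0,"tx":0,"ty":0,"tz":-0.03,"gripper":1},{"rx":0,"ry":0,"rz":8.5,"tx":0,"ty":0,"tz":-0.02,"gripper":1},{"rx":0,"ry":0,"rz":8.5,"tx":0,"ty":0,"tz":0,"gripper":1},{"rx":0,"ry":0,"rz":8.5,"tx":0,"ty":0,"tz":0,"gripper":1},{"rx":0,"ry":0,"rz":8.5,"tx":0,"ty":0,"tz":0,"gripper":1},{"rx":0,"ry":0,"rz":8.5,"tx":0,"ty":0,"tz":0,"gripper":1},{"rx":0,"ry":0,"rz":8.5,"tx":0,"ty":0,"tz":0,"gripper":1}]' 10; 
python3 -m inch '[{"rx":0,"ry":0,"rz":8.5,"tx":0,"ty":0,"tz":0,"gripper":1},{"rx":0,"ry":0,"rz":8.5,"tx":0,"ty":0,"tz":0,"gripper":1},{"rx":0,"ry":0,"rz":8.5,"tx":0,"ty":0,"tz":0,"gripper":1},{"rx":0,"ry":0,"rz":8.5,"tx":0,"ty":0,"tz":0,"gripper":1},{"rx":0,"ry":0,"rz":5,"tx":0,"ty":0,"tz":0,"gripper":1},{"rx":0,"ry":0,"rz":0,"tx":0,"ty":0,"tz":0,"gripper":1},{"rx":0,"ry":0,"rz":0,"tx":0,"ty":0,"tz":0,"gripper":1},{"rx":0,"ry":0,"rz":0,"tx":0,"ty":0,"tz":0,"gripper":1},{"rx":0,"ry":0,"rz":0,"tx":0,"ty":0,"tz":0,"gripper":1},{"rx":0,"ry":0,"rz":0,"tx":0,"ty":0,"tz":0,"gripper":1}]' 10; python3 d.py .4506 .1955 .026 33
```

```text
time: 6.0
tcp_pos: [0.4504, 0.1956, 0.077]
orientation: [[0.316, 0.949, -0.0], [0.949, -0.316, 0.0], [0.0, -0.0, -1.0]]
ft_force: [-0.6, -0.5, -0.4]
grip_width: 0.091
time: 7.0
tcp_pos: [0.4505, 0.1955, 0.077]
orientation: [[0.839, 0.544, 0.0], [0.544, -0.839, 0.0], [0.0, -0.0, -1.0]]
ft_force: [0.1, -1.5, -0.4]
grip_width: 0.0914
t 7.00 tcp [0.4505 0.1955 0.077 ] yaw 32.98 tilt [0.     0.0001] F [ 0.08 -1.49 -0.39] M [-0.061 -0.01   0.009] w 0.0914 j6 -0.19
rz -0.02
after-turn t [0.0001 0.0001 0.051 ]
```

```bash

python3 -m inch '[{"rx":0,"ry":0,"rz":0,"tx":0,"ty":0,"tz":0.02,"gripper":1},{"rx":0,"ry":0,"rz":0,"tx":0,"ty":0,"tz":0.02,"gripper":1},{"rx":0,"ry":0,"rz":0,"tx":0,"ty":0,"tz":0.01,"gripper":1},{"rx":0,"ry":0,"rz":0,"tx":0,"ty":0,"tz":0.001,"gripper":0.8},{"rx":0,"ry":0,"rz":0,"tx":0,"ty":0,"tz":0,"gripper":0.6},{"rx":0,"ry":0,"rz":0,"tx":0,"ty":0,"tz":0,"gripper":0.5},{"rx":0,"ry":0,"rz":0,"tx":0,"ty":0,"tz":0,"gripper":0.5},{"rx":0,"ry":0,"rz":0,"tx":0,"ty":0,"tz":0,"gripper":0.5},{"rx":0,"ry":0,"rz":0,"tx":0,"ty":0,"tz":0,"gripper":0.5},{"rx":0,"ry":0,"rz":0,"tx":0,"ty":0,"tz":0,"gripper":0.5}]' 10;  python3 d.py .4506 .1955 .026 33
python3 -m inch '[{"rx":0,"ry":0,"rz":0,"tx":0,"ty":0,"tz":0,"gripper":1},{"rx":0,"ry":0,"rz":0,"tx":0,"ty":0,"tz":0,"gripper":1},{"rx":0,"ry":0,"rz":0,"tx":0,"ty":0,"tz":0,"gripper":1},{"rx":0,"ry":0,"rz":0,"tx":0,"ty":0,"tz":-0.03,"gripper":1},{"rx":0,"ry":0,"rz":0,"tx":0,"ty":0,"tz":-0.03,"gripper":1},{"rx":0,"ry":0,"rz":0,"tx":0,"ty":-0.045,"tz":-0.01,"gripper":1},{"rx":0,"ry":0,"rz":0,"tx":0,"ty":-0.045,"tz":0,"gripper":1},{"rx":0,"ry":0,"rz":0,"tx":0,"ty":-0.045,"tz":0,"gripper":1},{"rx":0,"ry":0,"rz":0,"tx":0,"ty":-0.045,"tz":0,"gripper":1},{"rx":0,"ry":0,"rz":0,"tx":0,"ty":-0.02,"tz":0,"gripper":1}]' 10
python3 - <<'E'
from m import *
D=[];
for i in range(3):
    c=cam('top','top1');D.append(c)
dep=np.median([d['depth'] for d in D],0)
vv,uu=np.mgrid[0:384,0:512]
W=world(c,uu.ravel(),vv.ravel(),dep.ravel()).reshape(384,512,3)
m=(np.hypot(W[...,0]-.451,W[...,1]-.196)<.045)&(W[...,2]>.022)&(W[...,2]<.05)
v,u=np.nonzero(m);q=proj(c,u,v,0.036)[:,:2]
print(cv2.minAreaRect((q*1000).astype(np.float32)),q.mean(0),W[m].min(0),W[m].max(0))
E
```

```text
time: 8.0
tcp_pos: [0.4513, 0.1959, 0.0267]
orientation: [[0.839, 0.544, 0.002], [0.544, -0.839, 0.001], [0.002, 0.0, -1.0]]
ft_force: [0.9, 0.7, 4.8]
grip_width: 0.056
t 8.00 tcp [0.4513 0.1959 0.0267] yaw 32.95 tilt [0.002 0.001] F [0.95 0.67 4.77] M [-0.042 -0.073 -0.03 ] w 0.0560 j6 -0.19
rz -0.05
after-turn t [-0.0008 -0.0001  0.0007]
time: 9.0
tcp_pos: [0.3397, 0.3656, 0.0958]
orientation: [[0.838, 0.546, -0.001], [0.546, -0.838, 0.0], [-0.0, -0.001, -1.0]]
ft_force: [0.7, -0.9, -0.2]
grip_width: 0.0911
((449.353759765625, 195.8396453857422), (56.84275436401367, 56.9318962097168), 32.586971282958984) [0.44931006 0.19591824] [0.41274593 0.15859997 0.02217927] [0.48667764 0.2341867  0.03992369]
```

View pics/top1.png

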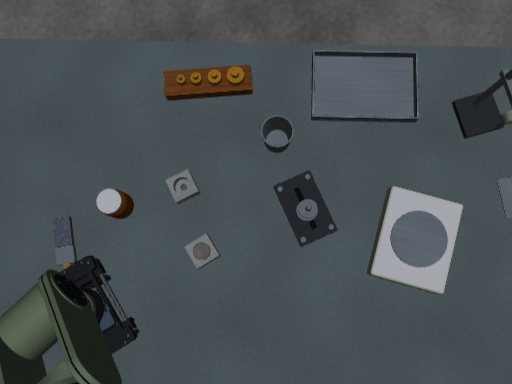

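```bash

python3 -m inch '[{"rx":0,"ry":0,"rz":0,"tx":0,"ty":0.045,"tz":0,"gripper":1},{"rx":0,"ry":0,"rz":0,"tx":0,"ty":0.045,"tz":0,"gripper":1},{"rx":0,"ry":0,"rz":0,"tx":0,"ty":0.045,"tz":0,"gripper":1},{"rx":0,"ry":0,"rz":0,"tx":0,"ty":0.045,"tz":0,"gripper":1},{"rx":0,"ry":0,"rz":0,"tx":0,"ty":0.02,"tz":0,"gripper":1},{"rx":0,"ry":0,"rz":0,"tx":0,"ty":0,"tz":0,"gripper":1},{"rx":0,"ry":0,"rz":0,"tx":0,"ty":0,"tz":0,"gripper":1},{"rx":0,"ry":0,"rz":0,"tx":0,"ty":0,"tz":0,"gripper":1},{"rx":0,"ry":0,"rz":0,"tx":0,"ty":0,"tz":0.02,"gripper":1},{"rx":0,"ry":0,"rz":0,"tx":0,"ty":0,"tz":0.01,"gripper":1}]' 10; python3 d.py .4513 .196 .027
```

```text
time: 10.15
tcp_pos: [0.4493, 0.1961, 0.0651]
orientation: [[0.838, 0.545, -0.001], [0.545, -0.838, -0.0], [-0.001, -0.0, -1.0]]
ft_force: [-0.0, 0.1, -0.4]
grip_width: 0.0912
t 10.15 tcp [0.4493 0.1961 0.0651] yaw 33.05 tilt [-0.0015 -0.0004] F [-0.03  0.08 -0.38] M [-0.052  0.023 -0.033] w 0.0912 j6 -0.19
t [0.0017 0.0012 0.0381]
```

```bash

python3 -m inch '[{"rx":0,"ry":0,"rz":0,"tx":0.0015,"ty":0.001,"tz":0,"gripper":1},{"rx":0,"ry":0,"rz":0,"tx":0,"ty":0,"tz":0.015,"gripper":1},{"rx":0,"ry":0,"rz":0,"tx":0,"ty":0,"tz":0.01,"gripper":1},{"rx":0,"ry":0,"rz":0,"tx":0,"ty":0,"tz":0,"gripper":1},{"rx":0,"ry":0,"rz":0,"tx":0,"ty":0,"tz":0,"gripper":1},{"rx":0,"ry":0,"rz":0,"tx":0,"ty":0,"tz":0,"gripper":1},{"rx":0,"ry":0,"rz":0,"tx":0,"ty":0,"tz":0,"gripper":1},{"rx":0,"ry":0,"rz":0,"tx":0,"ty":0,"tz":0,"gripper":1},{"rx":0,"ry":0,"rz":0,"tx":0,"ty":0,"tz":0,"gripper":1},{"rx":0,"ry":0,"rz":0,"tx":0,"ty":0,"tz":0,"gripper":1}]' 10; python3 d.py .4513 .196 .027
```

```text
time: 11.15
tcp_pos: [0.4523, 0.1955, 0.0411]
orientation: [[0.839, 0.544, 0.0], [0.544, -0.839, 0.0], [0.0, -0.0, -1.0]]
ft_force: [0.5, -0.1, -0.8]
grip_width: 0.0911
t 11.15 tcp [0.4523 0.1955 0.0411] yaw 32.95 tilt [0.0002 0.0002] F [ 0.55 -0.1  -0.82] M [-0.043 -0.047  0.017] w 0.0911 j6 -0.19
t [-0.0006 -0.001   0.0141]
```

```bash

python3 -m inch '[{"rx":0,"ry":0,"rz":0,"tx":-0.0006,"ty":-0.001,"tz":0,"gripper":1},{"rx":0,"ry":0,"rz":0,"tx":0,"ty":0,"tz":0.01,"gripper":0.8},{"rx":0,"ry":0,"rz":0,"tx":0,"ty":0,"tz":0.004,"gripper":0.65},{"rx":0,"ry":0,"rz":0,"tx":0,"ty":0,"tz":0,"gripper":0.5},{"rx":0,"ry":0,"rz":0,"tx":0,"ty":0,"tz":0,"gripper":0.5},{"rx":0,"ry":0,"rz":0,"tx":0,"ty":0,"tz":0,"gripper":0.5},{"rx":0,"ry":0,"rz":0,"tx":0,"ty":0,"tz":0,"gripper":0.5},{"rx":0,"ry":0,"rz":0,"tx":0,"ty":0,"tz":0,"gripper":0.5},{"rx":0,"ry":0,"rz":0,"tx":0,"ty":0,"tz":0,"gripper":0.5},{"rx":0,"ry":0,"rz":0,"tx":0,"ty":0,"tz":0,"gripper":0.5}]' 58; python3 d.py .5466 -.0306 .15
```

```text
time: 12.15
tcp_pos: [0.4512, 0.196, 0.0269]
orientation: [[0.839, 0.544, -0.0], [0.544, -0.839, 0.0], [-0.0, -0.0, -1.0]]
ft_force: [0.3, -0.1, -2.1]
grip_width: 0.0555
t 12.15 tcp [0.4512 0.196  0.0269] yaw 32.95 tilt [-0.0001  0.    ] F [ 0.26 -0.05 -2.09] M [-0.006 -0.042 -0.033] w 0.0555 j6 -0.19
t [-0.0432  0.242  -0.1231]
```

```bash

python3 -m inch '[{"rx":0,"ry":0,"rz":0,"tx":0,"ty":0,"tz":-0.02,"gripper":0.5},{"rx":0,"ry":0,"rz":0,"tx":0,"ty":0,"tz":-0.03,"gripper":0.5},{"rx":0,"ry":0,"rz":0,"tx":0,"ty":0,"tz":-0.03,"gripper":0.5},{"rx":0,"ry":0,"rz":0,"tx":-0.006,"ty":0.03,"tz":-0.03,"gripper":0.5},{"rx":0,"ry":0,"rz":0,"tx":-0.007,"ty":0.04,"tz":-0.013,"gripper":0.5},{"rx":0,"ry":0,"rz":0,"tx":-0.007,"ty":0.04,"tz":0,"gripper":0.5},{"rx":0,"ry":0,"rz":0,"tx":-0.007,"ty":0.04,"tz":0,"gripper":0.5},{"rx":0,"ry":0,"rz":0,"tx":-0.007,"ty":0.04,"tz":0,"gripper":0.5},{"rx":0,"ry":0,"rz":0,"tx":-0.006,"ty":0.03,"tz":0,"gripper":0.5},{"rx":0,"ry":0,"rz":0,"tx":-0.003,"ty":0.022,"tz":0,"gripper":0.5}]' 58; 
python3 -m inch '[{"rx":0,"ry":0,"rz":0,"tx":0,"ty":0,"tz":0,"gripper":0.5},{"rx":0,"ry":0,"rz":0,"tx":0,"ty":0,"tz":0,"gripper":0.5},{"rx":0,"ry":0,"rz":0,"tx":0,"ty":0,"tz":0,"gripper":0.5},{"rx":0,"ry":0,"rz":0,"tx":0,"ty":0,"tz":0,"gripper":0.5},{"rx":0,"ry":0,"rz":0,"tx":0,"ty":0,"tz":0,"gripper":0.5},{"rx":0,"ry":0,"rz":0,"tx":0,"ty":0,"tz":0,"gripper":0.5},{"rx":0,"ry":0,"rz":0,"tx":0,"ty":0,"tz":0,"gripper":0.5},{"rx":0,"ry":0,"rz":0,"tx":0,"ty":0,"tz":0,"gripper":0.5},{"rx":0,"ry":0,"rz":0,"tx":0,"ty":0,"tz":0,"gripper":0.5},{"rx":0,"ry":0,"rz":0,"tx":0,"ty":0,"tz":0,"gripper":0.5}]' 58; python3 d.py .5466 -.0306 .116
python3 - <<'E'
from h import *
c=cam('scene'); cv2.imwrite('pics/s2.png',cv2.resize(c['color'][120:240,150:330,::-1],(720,480),interpolation=cv2.INTER_CUBIC))
E
```

```text
time: 13.15
tcp_pos: [0.5468, -0.0326, 0.1495]
orientation: [[0.84, 0.543, -0.001], [0.543, -0.84, -0.0], [-0.001, -0.0, -1.0]]
ft_force: [-0.8, 0.7, -3.7]
grip_width: 0.0554
time: 14.15
tcp_pos: [0.5468, -0.0305, 0.1499]
orientation: [[0.839, 0.544, 0.0], [0.544, -0.839, 0.0], [0.0, -0.0, -1.0]]
ft_force: [0.2, -0.8, -3.2]
grip_width: 0.0554
t 14.15 tcp [ 0.5468 -0.0305  0.1499] yaw 32.95 tilt [0.0001 0.0001] F [ 0.17 -0.84 -3.24] M [-0.043 -0.026 -0.007] w 0.0554 j6 -0.65
t [-0.0002 -0.      0.0339]
```

View pics/s2.png

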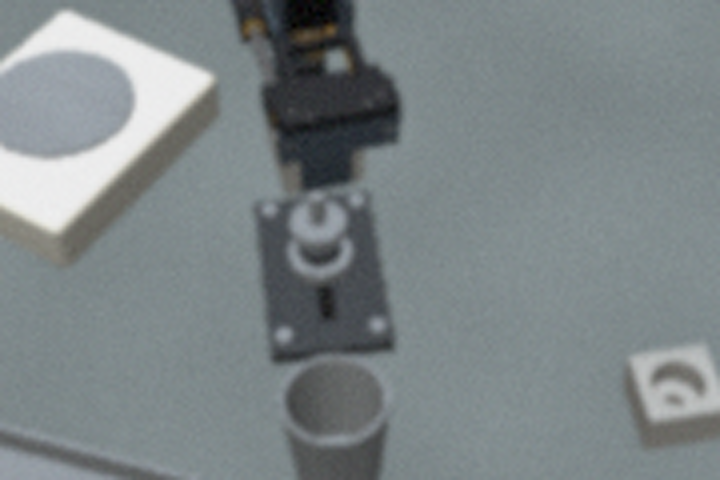

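```bash

python3 -m inch '[{"rx":0,"ry":0,"rz":0,"tx":0,"ty":0,"tz":0.01,"gripper":0.5},{"rx":0,"ry":0,"rz":0,"tx":0,"ty":0,"tz":0.01,"gripper":0.5},{"rx":0,"ry":0,"rz":0,"tx":0,"ty":0,"tz":0.01,"gripper":0.5},{"rx":0,"ry":0,"rz":0,"tx":0,"ty":0,"tz":0.004,"gripper":0.5},{"rx":0,"ry":0,"rz":0,"tx":0,"ty":0,"tz":0.001,"gripper":0.5},{"rx":0,"ry":0,"rz":0,"tx":0,"ty":0,"tz":0.001,"gripper":0.5},{"rx":0,"ry":0,"rz":0,"tx":0,"ty":0,"tz":0.001,"gripper":0.5},{"rx":0,"ry":0,"rz":0,"tx":0,"ty":0,"tz":0.001,"gripper":0.5},{"rx":0,"ry":0,"rz":0,"tx":0,"ty":0,"tz":0,"gripper":0.5},{"rx":0,"ry":0,"rz":0,"tx":0,"ty":0,"tz":0,"gripper":0.5}]' 58;  python3 d.py .5466 -.0306 .106
```

```text
time: 15.2
tcp_pos: [0.5469, -0.0304, 0.1121]
orientation: [[0.839, 0.544, 0.0], [0.544, -0.839, 0.0], [0.0, 0.0, -1.0]]
ft_force: [0.2, -0.7, -3.0]
grip_width: 0.0558
t 15.20 tcp [ 0.5469 -0.0304  0.1121] yaw 32.95 tilt [0.0004 0.0001] F [ 0.17 -0.67 -2.99] M [-0.08  -0.006  0.031] w 0.0558 j6 -0.65
t [-0.0003 -0.      0.0061]
```

```bash

python3 -m inch '[{"rx":0,"ry":0,"rz":0,"tx":0,"ty":0,"tz":0.001,"gripper":0.5},{"rx":0,"ry":0,"rz":0,"tx":0,"ty":0,"tz":0.001,"gripper":0.5},{"rx":0,"ry":0,"rz":0,"tx":0,"ty":0,"tz":0,"gripper":0.5},{"rx":0,"ry":0,"rz":0,"tx":0,"ty":0,"tz":0,"gripper":0.5},{"rx":0,"ry":0,"rz":0,"tx":0,"ty":0,"tz":0,"gripper":0.5},{"rx":0,"ry":0,"rz":0,"tx":0,"ty":0,"tz":0,"gripper":0.5},{"rx":0,"ry":0,"rz":0,"tx":0,"ty":0,"tz":0,"gripper":0.5},{"rx":0,"ry":0,"rz":0,"tx":0,"ty":0,"tz":0,"gripper":0.5},{"rx":0,"ry":0,"rz":0,"tx":0,"ty":0,"tz":0,"gripper":0.5},{"rx":0,"ry":0,"rz":0,"tx":0,"ty":0,"tz":0,"gripper":0.5}]' 58;  python3 d.py .5466 -.0306 .106
```

```text
time: 16.2
tcp_pos: [0.5468, -0.0305, 0.1099]
orientation: [[0.839, 0.544, -0.0], [0.544, -0.839, 0.0], [0.0, -0.0, -1.0]]
ft_force: [1.0, -0.2, -2.8]
grip_width: 0.0553
t 16.20 tcp [ 0.5468 -0.0305  0.1099] yaw 32.95 tilt [-0.      0.0001] F [ 1.01 -0.22 -2.78] M [-0.025  0.031 -0.021] w 0.0553 j6 -0.65
t [-0.0002  0.      0.0039]
```

```bash

python3 -m inch '[{"rx":0,"ry":0,"rz":0,"tx":0,"ty":0,"tz":0.001,"gripper":0.5},{"rx":0,"ry":0,"rz":0,"tx":0,"ty":0,"tz":0.001,"gripper":0.5},{"rx":0,"ry":0,"rz":0,"tx":0,"ty":0,"tz":0.001,"gripper":0.5},{"rx":0,"ry":0,"rz":0,"tx":0,"ty":0,"tz":0.001,"gripper":0.5},{"rx":0,"ry":0,"rz":0,"tx":0,"ty":0,"tz":0,"gripper":0.5},{"rx":0,"ry":0,"rz":0,"tx":0,"ty":0,"tz":0,"gripper":0.5},{"rx":0,"ry":0,"rz":0,"tx":0,"ty":0,"tz":0,"gripper":0.5},{"rx":0,"ry":0,"rz":0,"tx":0,"ty":0,"tz":0,"gripper":0.5},{"rx":0,"ry":0,"rz":0,"tx":0,"ty":0,"tz":0,"gripper":0.5},{"rx":0,"ry":0,"rz":0,"tx":0,"ty":0,"tz":0,"gripper":0.5}]' 58;  python3 d.py .5466 -.0306 .1
```

```text
time: 17.2
tcp_pos: [0.5468, -0.0304, 0.106]
orientation: [[0.839, 0.544, 0.0], [0.544, -0.839, 0.0], [0.0, -0.0, -1.0]]
ft_force: [0.8, -0.3, -2.4]
grip_width: 0.0559
t 17.20 tcp [ 0.5468 -0.0304  0.106 ] yaw 32.96 tilt [0.0001 0.0001] F [ 0.84 -0.26 -2.42] M [-0.102  0.03   0.045] w 0.0559 j6 -0.65
t [-0.0003  0.      0.006 ]
```

```bash

python3 -m inch '[{"rx":0,"ry":0,"rz":0,"tx":0,"ty":0,"tz":0.001,"gripper":0.5},{"rx":0,"ry":0,"rz":0,"tx":0,"ty":0,"tz":0.001,"gripper":0.5},{"rx":0,"ry":0,"rz":0,"tx":0,"ty":0,"tz":0.001,"gripper":0.5},{"rx":0,"ry":0,"rz":0,"tx":0,"ty":0,"tz":0.001,"gripper":0.5},{"rx":0,"ry":0,"rz":0,"tx":0,"ty":0,"tz":0.001,"gripper":0.5},{"rx":0,"ry":0,"rz":0,"tx":0,"ty":0,"tz":0.001,"gripper":0.5},{"rx":0,"ry":0,"rz":0,"tx":0,"ty":0,"tz":0,"gripper":0.5},{"rx":0,"ry":0,"rz":0,"tx":0,"ty":0,"tz":0,"gripper":0.5},{"rx":0,"ry":0,"rz":0,"tx":0,"ty":0,"tz":0,"gripper":0.5},{"rx":0,"ry":0,"rz":0,"tx":0,"ty":0,"tz":0,"gripper":0.5}]' 58;  python3 d.py .5466 -.0306 .1
```

```text
time: 18.2
tcp_pos: [0.5471, -0.0304, 0.1003]
orientation: [[0.839, 0.544, 0.001], [0.544, -0.839, 0.0], [0.001, 0.0, -1.0]]
ft_force: [-0.4, 0.5, 5.3]
grip_width: 0.0554
t 18.20 tcp [ 0.5471 -0.0304  0.1003] yaw 32.96 tilt [0.0009 0.0001] F [-0.38  0.53  5.3 ] M [0.073 0.237 0.006] w 0.0554 j6 -0.65
t [-0.0005 -0.0001  0.0003]
```

```bash

python3 -m inch '[{"rx":0,"ry":0,"rz":0,"tx":0,"ty":0,"tz":0.001,"gripper":0.5},{"rx":0,"ry":0,"rz":0,"tx":0,"ty":0,"tz":0,"gripper":0.5},{"rx":0,"ry":0,"rz":0,"tx":0,"ty":0,"tz":0.001,"gripper":0.5},{"rx":0,"ry":0,"rz":0,"tx":0,"ty":0,"tz":0,"gripper":0.5},{"rx":0,"ry":0,"rz":0,"tx":0,"ty":0,"tz":0.001,"gripper":0.5},{"rx":0,"ry":0,"rz":0,"tx":0,"ty":0,"tz":0,"gripper":0.5},{"rx":0,"ry":0,"rz":0,"tx":0,"ty":0,"tz":0,"gripper":0.5},{"rx":0,"ry":0,"rz":0,"tx":0,"ty":0,"tz":0,"gripper":0.5},{"rx":0,"ry":0,"rz":0,"tx":0,"ty":0,"tz":0,"gripper":0.5},{"rx":0,"ry":0,"rz":0,"tx":0,"ty":0,"tz":0,"gripper":0.5}]' 58;  python3 d.py .5466 -.0306 .0866
```

```text
time: 19.2
tcp_pos: [0.547, -0.0305, 0.0969]
orientation: [[0.839, 0.544, 0.001], [0.544, -0.839, 0.0], [0.0, 0.0, -1.0]]
ft_force: [0.6, 1.0, 3.5]
grip_width: 0.0558
t 19.20 tcp [ 0.547  -0.0305  0.0969] yaw 32.96 tilt [0.0005 0.    ] F [0.57 0.96 3.54] M [-0.038 -0.117 -0.004] w 0.0558 j6 -0.65
t [-0.0004 -0.0001  0.0103]
```

```bash

python3 -m inch '[{"rx":0,"ry":0,"rz":0,"tx":0,"ty":0,"tz":0.001,"gripper":0.5},{"rx":0,"ry":0,"rz":0,"tx":0,"ty":0,"tz":0.001,"gripper":0.5},{"rx":0,"ry":0,"rz":0,"tx":0,"ty":0,"tz":0.001,"gripper":0.5},{"rx":0,"ry":0,"rz":0,"tx":0,"ty":0,"tz":0.001,"gripper":0.5},{"rx":0,"ry":0,"rz":0,"tx":0,"ty":0,"tz":0.001,"gripper":0.5},{"rx":0,"ry":0,"rz":0,"tx":0,"ty":0,"tz":0.001,"gripper":0.5},{"rx":0,"ry":0,"rz":0,"tx":0,"ty":0,"tz":0.001,"gripper":0.5},{"rx":0,"ry":0,"rz":0,"tx":0,"ty":0,"tz":0,"gripper":0.5},{"rx":0,"ry":0,"rz":0,"tx":0,"ty":0,"tz":0,"gripper":0.5},{"rx":0,"ry":0,"rz":0,"tx":0,"ty":0,"tz":0,"gripper":0.5}]' 58;  python3 d.py .5466 -.0306 .0866
```

```text
time: 20.2
tcp_pos: [0.546, -0.0305, 0.089]
orientation: [[0.839, 0.544, -0.002], [0.544, -0.839, 0.0], [-0.002, -0.001, -1.0]]
ft_force: [-0.3, -1.2, -3.7]
grip_width: 0.0561
t 20.20 tcp [ 0.546  -0.0305  0.089 ] yaw 32.96 tilt [-0.0022  0.0001] F [-0.25 -1.24 -3.69] M [-0.058 -0.022 -0.   ] w 0.0561 j6 -0.65
t [0.0004 0.0005 0.0024]
```

```bash

python3 -m inch '[{"rx":0,"ry":0,"rz":0,"tx":0,"ty":0,"tz":0.001,"gripper":0.5},{"rx":0,"ry":0,"rz":0,"tx":0,"ty":0,"tz":0,"gripper":0.5},{"rx":0,"ry":0,"rz":0,"tx":0,"ty":0,"tz":0.001,"gripper":0.5},{"rx":0,"ry":0,"rz":0,"tx":0,"ty":0,"tz":0,"gripper":0.5},{"rx":0,"ry":0,"rz":0,"tx":0,"ty":0,"tz":0.001,"gripper":0.5},{"rx":0,"ry":0,"rz":0,"tx":0,"ty":0,"tz":0,"gripper":0.5},{"rx":0,"ry":0,"rz":0,"tx":0,"ty":0,"tz":0,"gripper":0.5},{"rx":0,"ry":0,"rz":0,"tx":0,"ty":0,"tz":0,"gripper":0.5},{"rx":0,"ry":0,"rz":0,"tx":0,"ty":0,"tz":0,"gripper":0.5},{"rx":0,"ry":0,"rz":0,"tx":0,"ty":0,"tz":0,"gripper":0.5}]' 58;  python3 d.py .5466 -.0306 .0866
```

```text
time: 21.2
tcp_pos: [0.5468, -0.0304, 0.0869]
orientation: [[0.839, 0.544, 0.0], [0.544, -0.839, 0.0], [0.0, -0.0, -1.0]]
ft_force: [-0.1, 0.7, -3.1]
grip_width: 0.0562
t 21.20 tcp [ 0.5468 -0.0304  0.0869] yaw 32.95 tilt [0.     0.0001] F [-0.06  0.7  -3.09] M [-0.072 -0.04   0.016] w 0.0562 j6 -0.65
t [-0.0002  0.      0.0003]
```

```bash

python3 -m inch '[{"rx":0,"ry":0,"rz":0,"tx":0,"ty":0,"tz":0.0005,"gripper":0.5},{"rx":0,"ry":0,"rz":0,"tx":0,"ty":0,"tz":0,"gripper":0.5},{"rx":0,"ry":0,"rz":0,"tx":0,"ty":0,"tz":0.0005,"gripper":0.5},{"rx":0,"ry":0,"rz":0,"tx":0,"ty":0,"tz":0,"gripper":0.5},{"rx":0,"ry":0,"rz":0,"tx":0,"ty":0,"tz":0.0005,"gripper":0.5},{"rx":0,"ry":0,"rz":0,"tx":0,"ty":0,"tz":0,"gripper":0.5},{"rx":0,"ry":0,"rz":0,"tx":0,"ty":0,"tz":0,"gripper":0.5},{"rx":0,"ry":0,"rz":0,"tx":0,"ty":0,"tz":0,"gripper":0.5},{"rx":0,"ry":0,"rz":0,"tx":0,"ty":0,"tz":0,"gripper":0.5},{"rx":0,"ry":0,"rz":0,"tx":0,"ty":0,"tz":0,"gripper":0.5}]' 58;  python3 d.py .5466 -.0306 .0866
```

```text
time: 22.2
tcp_pos: [0.5469, -0.0305, 0.0857]
orientation: [[0.839, 0.544, 0.0], [0.544, -0.839, 0.0], [0.0, 0.0, -1.0]]
ft_force: [-1.6, 0.2, 5.9]
grip_width: 0.056
t 22.20 tcp [ 0.5469 -0.0305  0.0857] yaw 32.95 tilt [0.0004 0.    ] F [-1.63  0.17  5.88] M [-0.081  0.418  0.001] w 0.0560 j6 -0.65
t [-0.0003 -0.0001 -0.0009]
```

```bash

python3 -m inch '[{"rx":0,"ry":0,"rz":0,"tx":0,"ty":0,"tz":0.0004,"gripper":0.5},{"rx":0,"ry":0,"rz":0,"tx":0,"ty":0,"tz":0,"gripper":0.5},{"rx":0,"ry":0,"rz":0,"tx":0,"ty":0,"tz":-0.0015,"gripper":0.5},{"rx":0,"ry":0,"rz":0,"tx":0,"ty":0,"tz":0,"gripper":0.5},{"rx":0,"ry":0,"rz":0,"tx":0,"ty":0,"tz":0,"gripper":1},{"rx":0,"ry":0,"rz":0,"tx":0,"ty":0,"tz":0,"gripper":1},{"rx":0,"ry":0,"rz":0,"tx":0,"ty":0,"tz":0,"gripper":1},{"rx":0,"ry":0,"rz":0,"tx":0,"ty":0,"tz":-0.02,"gripper":1},{"rx":0,"ry":0,"rz":0,"tx":0,"ty":0,"tz":-0.03,"gripper":1},{"rx":0,"ry":0,"rz":0,"tx":0,"ty":0,"tz":-0.03,"gripper":1}]' 58;  python3 d.py .5466 -.0306 .120
python3 - <<'E'
from h import *
c=cam('scene'); cv2.imwrite('pics/s3.png',cv2.resize(c['color'][120:240,150:330,::-1],(720,480),interpolation=cv2.INTER_CUBIC))
c2=cam('top'); cv2.imwrite('pics/t3.png',cv2.resize(c2['color'][150:270,220:400,::-1],(720,480),interpolation=cv2.INTER_CUBIC))
E
```

```text
time: 23.2
tcp_pos: [0.5465, -0.0304, 0.167]
orientation: [[0.839, 0.544, -0.001], [0.544, -0.839, 0.0], [-0.001, -0.001, -1.0]]
ft_force: [0.1, 0.5, 0.1]
grip_width: 0.0912
t 23.20 tcp [ 0.5465 -0.0304  0.167 ] yaw 32.96 tilt [-0.0012  0.0002] F [0.15 0.46 0.1 ] M [-0.051  0.023 -0.031] w 0.0912 j6 -0.65
t [0.     0.0002 0.047 ]
```

View pics/s3.png

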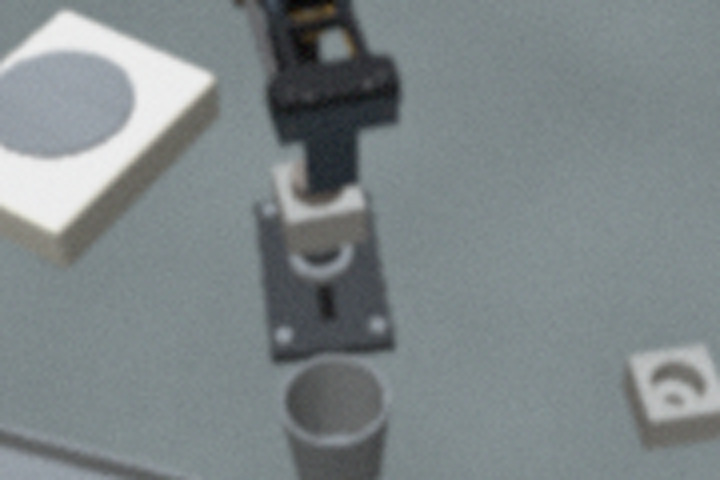

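```bash

python3 -m inch '[{"rx":0,"ry":0,"rz":0,"tx":0,"ty":0,"tz":0.015,"gripper":1},{"rx":0,"ry":0,"rz":0,"tx":0,"ty":0,"tz":0.015,"gripper":1},{"rx":0,"ry":0,"rz":0,"tx":0,"ty":0,"tz":0.01,"gripper":1},{"rx":0,"ry":0,"rz":0,"tx":0,"ty":0,"tz":0.005,"gripper":1},{"rx":0,"ry":0,"rz":0,"tx":0,"ty":0,"tz":0,"gripper":1},{"rx":0,"ry":0,"rz":0,"tx":0,"ty":0,"tz":0,"gripper":1},{"rx":0,"ry":0,"rz":0,"tx":0,"ty":0,"tz":0,"gripper":1},{"rx":0,"ry":0,"rz":0,"tx":0,"ty":0,"tz":0,"gripper":1},{"rx":0,"ry":0,"rz":0,"tx":0,"ty":0,"tz":0,"gripper":1},{"rx":0,"ry":0,"rz":0,"tx":0,"ty":0,"tz":0,"gripper":1}]' 10;  python3 d.py .5468 -.0304 .120
```

```text
time: 24.3
tcp_pos: [0.5469, -0.0305, 0.1218]
orientation: [[0.839, 0.544, 0.001], [0.544, -0.839, 0.0], [0.0, 0.0, -1.0]]
ft_force: [-0.9, 0.6, -0.4]
grip_width: 0.0912
t 24.30 tcp [ 0.5469 -0.0305  0.1218] yaw 32.95 tilt [0.0005 0.    ] F [-0.87  0.6  -0.39] M [-0.087 -0.018  0.016] w 0.0912 j6 -0.65
t [-0.     -0.0001  0.0018]
```

```bash

python3 -m inch '[{"rx":0,"ry":0,"rz":0,"tx":0,"ty":0,"tz":0.0015,"gripper":0.7},{"rx":0,"ry":0,"rz":0,"tx":0,"ty":0,"tz":0,"gripper":0.55},{"rx":0,"ry":0,"rz":0,"tx":0,"ty":0,"tz":0,"gripper":0.47},{"rx":0,"ry":0,"rz":0,"tx":0,"ty":0,"tz":0,"gripper":0.42},{"rx":0,"ry":0,"rz":0,"tx":0,"ty":0,"tz":0,"gripper":0.38},{"rx":0,"ry":0,"rz":0,"tx":0,"ty":0,"tz":0,"gripper":0.34},{"rx":0,"ry":0,"rz":0,"tx":0,"ty":0,"tz":0,"gripper":0.3},{"rx":0,"ry":0,"rz":0,"tx":0,"ty":0,"tz":0,"gripper":0.3},{"rx":0,"ry":0,"rz":0,"tx":0,"ty":0,"tz":0,"gripper":0.3},{"rx":0,"ry":0,"rz":0,"tx":0,"ty":0,"tz":0,"gripper":0.3}]' 10;  python3 d.py .4882 -.2657 .16
python3 - <<'E'
from h import *
c=cam('scene'); cv2.imwrite('pics/s4.png',cv2.resize(c['color'][120:240,150:330,::-1],(720,480),interpolation=cv2.INTER_CUBIC))
E
```

```text
time: 25.3
tcp_pos: [0.5468, -0.0305, 0.12]
orientation: [[0.839, 0.544, 0.0], [0.544, -0.839, 0.0], [0.0, -0.0, -1.0]]
ft_force: [-0.5, 0.0, -0.4]
grip_width: 0.0353
t 25.30 tcp [ 0.5468 -0.0305  0.12  ] yaw 32.95 tilt [0.     0.0001] F [-0.5   0.03 -0.35] M [-0.092  0.052  0.008] w 0.0353 j6 -0.65
t [-0.1771  0.1655 -0.04  ]
```

View pics/s4.png

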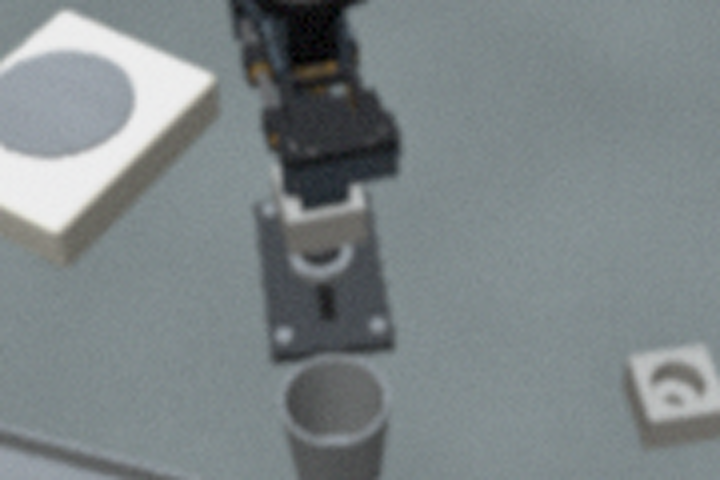

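```bash

python3 -m inch '[{"rx":0,"ry":0,"rz":0,"tx":0,"ty":0,"tz":-0.003,"gripper":0.3},{"rx":0,"ry":0,"rz":0,"tx":0,"ty":0,"tz":-0.003,"gripper":0.3},{"rx":0,"ry":0,"rz":0,"tx":0,"ty":0,"tz":-0.004,"gripper":0.3},{"rx":0,"ry":0,"rz":0,"tx":0,"ty":0,"tz":-0.005,"gripper":0.3},{"rx":0,"ry":0,"rz":0,"tx":0,"ty":0,"tz":-0.01,"gripper":0.3},{"rx":0,"ry":0,"rz":0,"tx":0,"ty":0,"tz":-0.015,"gripper":0.3},{"rx":0,"ry":0,"rz":0,"tx":0,"ty":0,"tz":-0.01,"gripper":0.3},{"rx":0,"ry":0,"rz":0,"tx":-0.02,"ty":0.02,"tz":0,"gripper":0.3},{"rx":0,"ry":0,"rz":0,"tx":-0.025,"ty":0.025,"tz":0,"gripper":0.3},{"rx":0,"ry":0,"rz":0,"tx":-0.025,"ty":0.025,"tz":0,"gripper":0.3}]' 10; 
python3 -m inch '[{"rx":0,"ry":0,"rz":0,"tx":-0.025,"ty":0.025,"tz":0,"gripper":0.3},{"rx":0,"ry":0,"rz":0,"tx":-0.025,"ty":0.025,"tz":0,"gripper":0.3},{"rx":0,"ry":0,"rz":0,"tx":-0.025,"ty":0.025,"tz":0,"gripper":0.3},{"rx":0,"ry":0,"rz":0,"tx":-0.02,"ty":0.015,"tz":0,"gripper":0.3},{"rx":0,"ry":0,"rz":0,"tx":-0.012,"ty":0.005,"tz":0,"gripper":0.3},{"rx":0,"ry":0,"rz":0,"tx":0,"ty":0,"tz":0,"gripper":0.3},{"rx":0,"ry":0,"rz":0,"tx":0,"ty":0,"tz":0,"gripper":0.3},{"rx":0,"ry":0,"rz":0,"tx":0,"ty":0,"tz":0,"gripper":0.3},{"rx":0,"ry":0,"rz":0,"tx":0,"ty":0,"tz":0,"gripper":0.3},{"rx":0,"ry":0,"rz":0,"tx":0,"ty":0,"tz":0,"gripper":0.3}]' 10;  python3 d.py .4882 -.2657 .11
python3 - <<'E'
from m import *
c=cam('scene'); cv2.imwrite('pics/s5.png',cv2.resize(c['color'][90:240,110:335,::-1],(720,480),interpolation=cv2.INTER_CUBIC))
c=cam('top'); cv2.imwrite('pics/t5.png',cv2.resize(c['color'][150:300,255:480,::-1],(720,480),interpolation=cv2.INTER_CUBIC))
vv,uu=np.mgrid[0:384,0:512]
W=world(c,uu.ravel(),vv.ravel(),c['depth'].ravel()).reshape(384,512,3)
m=(np.hypot(W[...,0]-.545,W[...,1]+.031)<.045)&(W[...,2]>.085)&(W[...,2]<.12)
v,u=np.nonzero(m);q=proj(c,u,v,0.095)[:,:2];print(m.sum())
if m.sum():
  print(cv2.minAreaRect((q*1000).astype(np.float32)),np.median(W[m],0))
  A=np.c_[W[m][:,:2]-[.545,-.031],np.ones(m.sum())];print('plane',np.linalg.lstsq(A,W[m][:,2],rcond=None)[0])
E
```

```text
time: 26.35
tcp_pos: [0.5261, -0.1281, 0.1708]
orientation: [[0.838, 0.545, 0.001], [0.545, -0.838, -0.0], [0.001, 0.001, -1.0]]
ft_force: [-0.6, -0.3, -0.8]
grip_width: 0.0354
time: 27.35
tcp_pos: [0.4884, -0.2644, 0.17]
orientation: [[0.838, 0.545, 0.0], [0.545, -0.838, 0.0], [0.0, -0.0, -1.0]]
ft_force: [-0.1, -0.2, -0.6]
grip_width: 0.0353
t 27.35 tcp [ 0.4884 -0.2644  0.17  ] yaw 33.03 tilt [0.0001 0.0002] F [-0.08 -0.2  -0.61] M [-0.067 -0.016 -0.003] w 0.0353 j6 -1.09
t [-0.0009  0.001   0.06  ]
515
((544.6304321289062, -29.44088363647461), (56.298484802246094, 56.842613220214844), 32.9470100402832) [ 0.5451179  -0.02989329  0.09441562]
plane [ 0.00266425 -0.00431919  0.09410392]
```

View pics/s5.png

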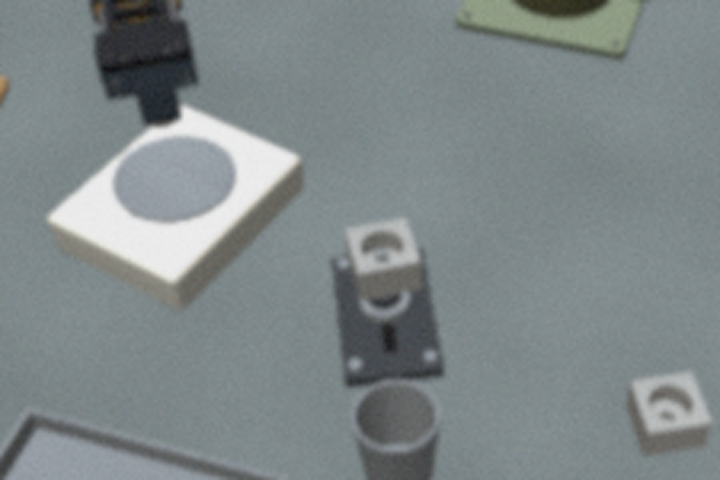

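View pics/t5.png

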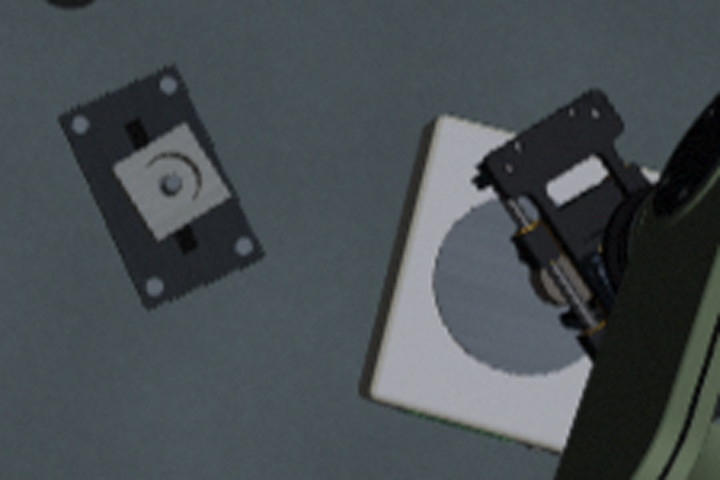

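```bash

python3 -m inch '[{"rx":0,"ry":0,"rz":0,"tx":-0.0013,"ty":0.0022,"tz":0.01,"gripper":0.3},{"rx":0,"ry":0,"rz":0,"tx":0,"ty":0,"tz":0.015,"gripper":0.3},{"rx":0,"ry":0,"rz":0,"tx":0,"ty":0,"tz":0.015,"gripper":0.3},{"rx":0,"ry":0,"rz":0,"tx":0,"ty":0,"tz":0.015,"gripper":0.3},{"rx":0,"ry":0,"rz":0,"tx":0,"ty":0,"tz":0.01,"gripper":0.3},{"rx":0,"ry":0,"rz":0,"tx":0,"ty":0,"tz":0.005,"gripper":0.3},{"rx":0,"ry":0,"rz":0,"tx":0,"ty":0,"tz":0.002,"gripper":0.3},{"rx":0,"ry":0,"rz":0,"tx":0,"ty":0,"tz":0,"gripper":0.3},{"rx":0,"ry":0,"rz":0,"tx":0,"ty":0,"tz":0,"gripper":0.3},{"rx":0,"ry":0,"rz":0,"tx":0,"ty":0,"tz":0,"gripper":0.3}]' 10; 
python3 -m inch '[{"rx":0,"ry":0,"rz":0,"tx":0,"ty":0,"tz":0.001,"gripper":0.3},{"rx":0,"ry":0,"rz":0,"tx":0,"ty":0,"tz":0.001,"gripper":0.3},{"rx":0,"ry":0,"rz":0,"tx":0,"ty":0,"tz":0.0005,"gripper":0.3},{"rx":0,"ry":0,"rz":0,"tx":0,"ty":0,"tz":0,"gripper":0.3},{"rx":0,"ry":0,"rz":0,"tx":0,"ty":0,"tz":0,"gripper":0.3},{"rx":0,"ry":0,"rz":0,"tx":0,"ty":0,"tz":0,"gripper":0.3},{"rx":0,"ry":0,"rz":0,"tx":0,"ty":0,"tz":0,"gripper":0.3},{"rx":0,"ry":0,"rz":0,"tx":0,"ty":0,"tz":0,"gripper":0.3},{"rx":0,"ry":0,"rz":0,"tx":0,"ty":0,"tz":0,"gripper":0.3},{"rx":0,"ry":0,"rz":0,"tx":0,"ty":0,"tz":0,"gripper":0.3}]' 10;  python3 d.py .4885 -.267 .0925
```

```text
time: 28.45
tcp_pos: [0.4885, -0.2679, 0.0986]
orientation: [[0.839, 0.544, 0.001], [0.544, -0.839, -0.001], [0.001, 0.001, -1.0]]
ft_force: [-0.1, -0.9, -0.6]
grip_width: 0.0354
time: 29.45
tcp_pos: [0.4882, -0.2677, 0.0955]
orientation: [[0.839, 0.544, 0.0], [0.544, -0.839, 0.0], [0.0, -0.0, -1.0]]
ft_force: [0.3, -0.5, -0.6]
grip_width: 0.035
t 29.45 tcp [ 0.4882 -0.2677  0.0955] yaw 32.96 tilt [0.0001 0.0001] F [ 0.33 -0.53 -0.58] M [-0.036  0.082  0.028] w 0.0350 j6 -1.10
t [ 0.0007 -0.0004  0.003 ]
```

Now half-millimetre steps to contact.

```bash

python3 -m inch '[{"rx":0,"ry":0,"rz":0,"tx":0.0005,"ty":-0.0003,"tz":0.0005,"gripper":0.3},{"rx":0,"ry":0,"rz":0,"tx":0,"ty":0,"tz":0.0005,"gripper":0.3},{"rx":0,"ry":0,"rz":0,"tx":0,"ty":0,"tz":0.0005,"gripper":0.3},{"rx":0,"ry":0,"rz":0,"tx":0,"ty":0,"tz":0.0005,"gripper":0.3},{"rx":0,"ry":0,"rz":0,"tx":0,"ty":0,"tz":0.0005,"gripper":0.3},{"rx":0,"ry":0,"rz":0,"tx":0,"ty":0,"tz":0,"gripper":0.3},{"rx":0,"ry":0,"rz":0,"tx":0,"ty":0,"tz":0,"gripper":0.3},{"rx":0,"ry":0,"rz":0,"tx":0,"ty":0,"tz":0,"gripper":0.3},{"rx":0,"ry":0,"rz":0,"tx":0,"ty":0,"tz":0,"gripper":0.3},{"rx":0,"ry":0,"rz":0,"tx":0,"ty":0,"tz":0,"gripper":0.3}]' 10;  python3 d.py .4885 -.267 .0925
```

```text
time: 30.45
tcp_pos: [0.4884, -0.2672, 0.093]
orientation: [[0.839, 0.544, 0.0], [0.544, -0.839, 0.0], [0.0, -0.0, -1.0]]
ft_force: [0.1, -0.3, 0.6]
grip_width: 0.0355
t 30.45 tcp [ 0.4884 -0.2672  0.093 ] yaw 32.95 tilt [0.0001 0.0001] F [ 0.07 -0.33  0.6 ] M [-0.053  0.014  0.042] w 0.0355 j6 -1.10
t [ 0.0002 -0.0001  0.0005]
```

```bash

python3 -m inch '[{"rx":0,"ry":0,"rz":0,"tx":0,"ty":0,"tz":0.0004,"gripper":0.3},{"rx":0,"ry":0,"rz":0,"tx":0,"ty":0,"tz":0.0003,"gripper":0.3},{"rx":0,"ry":0,"rz":0,"tx":0,"ty":0,"tz":0,"gripper":0.3},{"rx":0,"ry":0,"rz":0,"tx":0,"ty":0,"tz":0,"gripper":0.3},{"rx":0,"ry":0,"rz":0,"tx":0,"ty":0,"tz":0,"gripper":0.3},{"rx":0,"ry":0,"rz":0,"tx":0,"ty":0,"tz":0,"gripper":0.3},{"rx":0,"ry":0,"rz":0,"tx":0,"ty":0,"tz":0,"gripper":0.3},{"rx":0,"ry":0,"rz":0,"tx":0,"ty":0,"tz":0,"gripper":0.3},{"rx":0,"ry":0,"rz":0,"tx":0,"ty":0,"tz":0,"gripper":0.3},{"rx":0,"ry":0,"rz":0,"tx":0,"ty":0,"tz":0,"gripper":0.3}]' 10;  python3 d.py .4885 -.267 .0925
```

```text
time: 31.45
tcp_pos: [0.4884, -0.2672, 0.0924]
orientation: [[0.839, 0.544, 0.0], [0.544, -0.839, 0.0], [0.0, 0.0, -1.0]]
ft_force: [-0.9, 0.7, 1.2]
grip_width: 0.0357
t 31.45 tcp [ 0.4884 -0.2672  0.0924] yaw 32.96 tilt [0.0001 0.    ] F [-0.9   0.69  1.23] M [-0.008  0.132 -0.027] w 0.0357 j6 -1.10
t [ 0.0002 -0.0002 -0.0001]
```

```bash

python3 -m inch '[{"rx":0,"ry":0,"rz":0,"tx":0,"ty":0,"tz":0,"gripper":0.42},{"rx":0,"ry":0,"rz":0,"tx":0,"ty":0,"tz":0,"gripper":0.5},{"rx":0,"ry":0,"rz":0,"tx":0,"ty":0,"tz":0,"gripper":0.7},{"rx":0,"ry":0,"rz":0,"tx":0,"ty":0,"tz":0,"gripper":0.9},{"rx":0,"ry":0,"rz":0,"tx":0,"ty":0,"tz":0,"gripper":0.9},{"rx":0,"ry":0,"rz":0,"tx":0,"ty":0,"tz":-0.01,"gripper":0.9},{"rx":0,"ry":0,"rz":0,"tx":0,"ty":0,"tz":-0.02,"gripper":0.9},{"rx":0,"ry":0,"rz":0,"tx":0,"ty":0,"tz":-0.03,"gripper":0.9},{"rx":0,"ry":0,"rz":0,"tx":0,"ty":0,"tz":-0.04,"gripper":0.9},{"rx":0,"ry":0,"rz":0,"tx":0,"ty":0,"tz":-0.03,"gripper":0.9}]' 10; 
python3 -m inch '[{"rx":0,"ry":0,"rz":0,"tx":-0.03,"ty":0,"tz":0,"gripper":0.9},{"rx":0,"ry":0,"rz":0,"tx":-0.035,"ty":0.01,"tz":0,"gripper":0.9},{"rx":0,"ry":0,"rz":0,"tx":-0.035,"ty":0.02,"tz":0,"gripper":0.9},{"rx":0,"ry":0,"rz":0,"tx":-0.035,"ty":0.02,"tz":0,"gripper":0.9},{"rx":0,"ry":0,"rz":0,"tx":-0.035,"ty":0.02,"tz":0,"gripper":0.9},{"rx":0,"ry":0,"rz":0,"tx":-0.035,"ty":0.02,"tz":0,"gripper":0.9},{"rx":0,"ry":0,"rz":0,"tx":-0.02,"ty":0.01,"tz":0,"gripper":0.9},{"rx":0,"ry":0,"rz":0,"tx":0,"ty":0,"tz":0,"gripper":0.9},{"rx":0,"ry":0,"rz":0,"tx":0,"ty":0,"tz":0,"gripper":0.9},{"rx":0,"ry":0,"rz":0,"tx":0,"ty":0,"tz":0,"gripper":0.9}]' 10
python3 - <<'E'
from m import *
c=cam('scene'); cv2.imwrite('pics/s6.png',cv2.resize(c['color'][90:240,110:335,::-1],(720,480),interpolation=cv2.INTER_CUBIC))
c=cam('top'); cv2.imwrite('pics/t6.png',cv2.resize(c['color'][150:300,255:480,::-1],(720,480),interpolation=cv2.INTER_CUBIC))
vv,uu=np.mgrid[0:384,0:512]
W=world(c,uu.ravel(),vv.ravel(),c['depth'].ravel()).reshape(384,512,3)
n=np.hypot(W[...,0]-.486,W[...,1]+.266)<.08
m=n&(W[...,2]>.075)&(W[...,2]<.12)
v,u=np.nonzero(m);q=proj(c,u,v,0.083)[:,:2];print(m.sum(),cv2.minEnclosingCircle((q*1000).astype(np.float32)),q.mean(0),np.median(W[m],0))
A=np.c_[W[m][:,:2]-[.486,-.266],np.ones(m.sum())];print('plane',np.linalg.lstsq(A,W[m][:,2],rcond=None)[0])
E
python3 d.py .45 -.3
```

```text
time: 32.45
tcp_pos: [0.4888, -0.2675, 0.2254]
orientation: [[0.839, 0.544, 0.003], [0.544, -0.839, -0.001], [0.001, 0.002, -1.0]]
ft_force: [0.6, 0.4, 0.7]
grip_width: 0.0821
time: 33.45
tcp_pos: [0.3545, -0.4726, 0.2226]
orientation: [[0.839, 0.545, 0.0], [0.545, -0.839, 0.0], [0.001, -0.0, -1.0]]
ft_force: [-0.0, 0.4, 0.6]
grip_width: 0.0821
248 ((486.6072692871094, -265.8261413574219), 18.845870971679688) [ 0.48653612 -0.2657566 ] [ 0.48683433 -0.26593887  0.08210797]
plane [-0.01592409 -0.00491295  0.08203538]
t 33.55 tcp [ 0.3547 -0.4725  0.2226] yaw 33.04 tilt [0.0002 0.0002] F [-0.52  0.14 -0.09] M [-0.076 -0.033  0.02 ] w 0.0824 j6 -1.52
t [ 1.74e-01 -9.26e-02  1.00e-04]
```

View pics/t6.png

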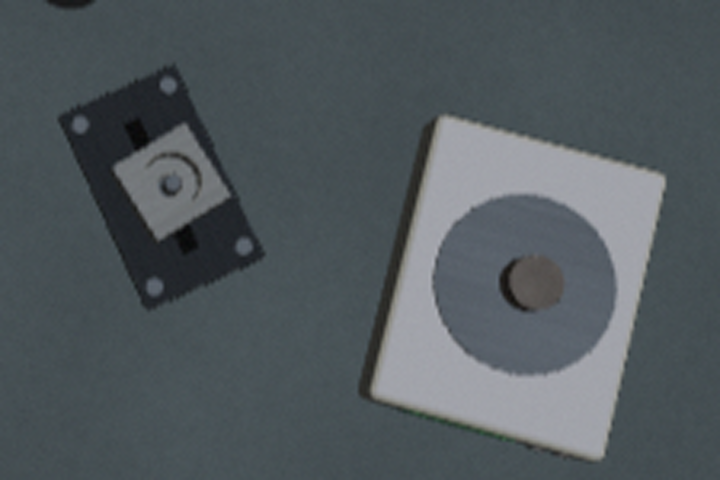

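View pics/s6.png

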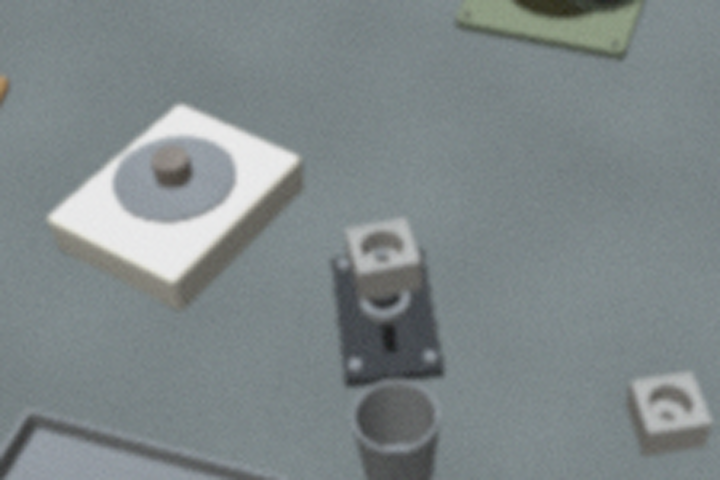

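```bash
python3 -c "
from plant import manip
print(manip.sign_off())"
```

```text
the job is handed in; nothing more can be done
None
```

The mortar disc is out of its mould and lies flat in the middle of the balance pan, and the mould is still sitting home on the ejector. I handed the job in at about 34 s of the 72 s allowed.

- **Finding the post:** I squeezed the mould lightly from two directions to find its true position. The top camera read about 2 mm off, and I corrected the ejector post position by that amount.
- **Pressing the mould down:** The pin entered the hole without touching the sides hard. The highest force I read was about 9 N net, at the end of the press. The readings were taken between moves, so brief peaks could have been higher. The disc came loose, and I felt the shoulder about where the camera had put it.
- **Laying the disc down:** I lifted it with a 10 N grip and touched it down at about 2 N.

**Last checks:**
- **Disc:** In the last top picture its centre is within about 0.5 mm of the pan centre. Its top is level to within about 1°, which is inside the depth noise.
- **Mould:** When I measured it just after lifting the disc out, it was level and its top was at 95 mm, where fully home would be about 95.6 mm. It looks unchanged in the last pictures.
- **Other things:** The spare mould and beaker look undisturbed in the last pictures. The jar was outside those views, and nothing went near it.
- **Disagreement:** The camera offset was not the same everywhere. It was (+1.9, +0.1) mm at the mould's first place and (+2.2, −1.0) mm at the ejector. I allowed for that at the pan.

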